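Set up the drip bar, then open the ultrasonic cleaner and hold its lid

ROBOT

A 6-joint arm with a two-finger parallel gripper is mounted at the origin on a cart in front of the work surface, level with it; the furniture and walls round the work are solid. World frame = base frame: x ahead of the robot, y to its left, z up, the work surface at z = 0. Lengths are in mm, angles in degrees, forces in N, time in s.
With the tool pointing down it reaches from about 300 to 850 mm from the base axis. Payload 4.2 kg.
Tool frame: the origin (TCP) lies midway between the tips of the shut fingers; the grasp point (between the pads) lies env.hold_point_z behind it (env.hold_point_z is the distance from the TCP to the grasp point, in mm); z points along the fingers, y is the line along which they close (so a half turn about z gives the same grasp; the last joint's range is limited). The gripper opens to 91 mm and grips with 3 to 60 N. Pads are 32 mm wide; open, the fingers measure 118 mm over their backs; the gripper's body (76 mm by 178 mm) begins 60 mm behind the grasp point.
Start: joints at [-67.781, 18.312, 89.639, -0, 72.044, -1.146], TCP at [228.044, -527.863, 213.976] pointing down, gripper open.
Joint ranges: [-177.97, 177.97], [-48.28, 115.42], [12.27, 149.76], [-77.06, 257.06], [2.81, 150.46], [-146.56, 146.56]. Speed limits (degrees/s): [147.25, 147.25, 180, 180, 180, 180].

INTERFACE

Orientations are given as [roll, pitch, yaw] about the fixed x, y, z axes, in that order (R = Rz(yaw) Ry(pitch) Rx(roll)).
In Python, from workcell import env, viewer, spotter gives the robot as it stands.
- The arm moves only by the tool apply_moves, never from a script. Its arguments are lists of equal length, an entry for each row: "delta_pos": the shift along the world's x, y, z normalised to -1 to 1, where 1 is 120 mm, a list of three; "rot": the turn, a rotation vector about the world's x, y, z normalised to -1 to 1, where 1 is 1.5 rad, a list of three; "hand": the opening, from 0 (shut) to 1 (fully open). A call has 1 to 10 rows; each row is the pose to reach, as a shift and turn from the pose commanded when the call began; what a row does not reach only later rows make up. A row lasts 1/12 s, in which the tool goes at most 41.7 mm and 7.16 degrees, less where a joint would pass 70% of its speed; a pose out of reach is approached as far as the arm can. A call with a number of a shift or a turn outside -1 to 1 is refused whole. A call with a gripper value outside its range is refused whole. The fingers move at their own pace and stop on an object; "newtons" is the grip in N (left out, the last holds). Time passes only in rows, so rows that repeat a pose let the fingers close. It gives the time, the measured TCP pose, the force, the opening and the grip force at its end, in the units of the state.
- env.state(): the state, without advancing time (a new reading comes with each control period).
- viewer.grab_frame(name): name is "side" or "top" or "wrist"; returns a dict with "pixels" (480x640x3 uint8, red, green, blue), "camera_matrix" (3x3 intrinsics, pixels), "R" (3x3) and "t" (3): a world point X has camera coordinates R X + t; the wrist camera has in their place "mount" (4x4, takes a point from camera to tool coordinates, whose origin is the TCP and whose axes are the flange's). Camera axes: x right, y down, z forward; pixel columns grow to the right and rows downward; lengths in mm; the calibration is good to about 2 mm. A picture is of the moment at which its call begins: read the wrist's pose just before it. There is no depth.
- env.job_done(): hands the job in; it is judged then, once.
Trained networks look in a picture, given as the dict that the camera call returned (one of the last four; its "shot" number tells which), for a name from the list of things; names that differ only in an ending like _2 or _b are one class to them, and where a whole thing is asked for, a point or a joint stands for the part that bears it (a point fixed in the world has none). Each returns a list of dicts, best first, with "score" (0 to 1); they miss things now and then, are a little off and sometimes report something else, mostly with a low value. They report only what shows in the picture. A call takes as long as a camera call.
- spotter.trace(picture, query): "mask" (480x640 bool, what is visible of it) and "box" ([centre column, centre row, width, height] in pixels, round what is visible of it).
- spotter.landmark_of(picture, query): "position" ([column, row] in pixels: a listed point, or the origin of a listed thing).
The state is a dict: "time_s": time; "qpos": joint angles; "qvel": joint speeds; "effort": joint torques, N m; "ee_pos": TCP position; "ee_rot": TCP orientation; "force": force on the tool from outside, world axes, zero at the start; "torque": the same for the moment, N m; "gripper_width": finger opening in mm; "gripper_force": force on a finger pad.
Only numpy, scipy, OpenCV 4.12 (cv2) and the standard library are available. Lean on these libraries where they do the work, as an engineer would, in place of code of your own. Each camera call takes 0.05 s, during which the arm holds its last target. There are 200 camera calls.

TASK

The ultrasonic cleaner has finished and I need both hands to move the rings out of its basket onto the drip rack. First take the steel bar that was left on the cleaner's lid and lay it across the two forked posts of the drip rack, seated down in both forks and let go. Then tug the lid's handle with the sliding catch still as you found it, to learn whether the catch is holding, without forcing it; if it is, slide the catch fully back; then raise the lid by its handle to about 60 degrees and finish still holding it there, and leave the other things on the bench where they are.

Things in the scene. Friction and masses are not known exactly. Their poses are not given: they have to be found in the camera images.
- cleaner: White benchtop ultrasonic cleaner with a black control panel, fixed to the bench, 130 (x) x 170 (y) mm, grey lid whose closed top is at z = 103 mm. Origin under its centre on the bench; its own x points from the front panel to the hinge at the back, y to its left, z up. Only its place and yaw change.
- lid_hinge (a point): Middle of the lid's hinge axis, which runs along the cleaner's y, at (62, 0, 90) mm in the cleaner's frame.
- lid (a joint): Lid angle in rad: 0 shut, up to 1.4 open. The lid (about 0.4 kg with its handle) always falls shut unless held. When the catch is holding, it has about 3 mm of play at the catch: it lifts 0.03 to 0.05 rad and then stops hard.
- cover: The lid with its handle and catch. Grey slab 130 x 172 x 13 mm. Origin on the hinge axis; with the lid shut its axes are the cleaner's: -x runs from the hinge to the front edge, z up through the lid.
- lid_handle (a point): Middle of the lid handle: black round bar 12 mm thick, 80 mm long along the cleaner's y, on two 8 mm steel arms in front of the lid's front edge, with open space below and 35 mm free between bar and lid. It lies 164 mm from the hinge towards the front and 7 mm above it; it turns with the lid about the hinge. Shut, it is 97 mm above the bench.
- catch (a joint): Sliding catch on the lid, in m: 0 to 0.002 as found, 0.016 slid fully back (knob moved to the cleaner's left, +y). It has no spring: it stays where it is put, about 2 N to slide. Its tongue is hidden below the lid and loosely fitted, so the knob does not show whether it has caught; from 0.012 on it is always clear.
- catch_knob (a point): Middle of the catch's brass thumb knob, 18 (x) x 12 (y) x 15 (z) mm, whose top is 18 mm above the lid's top. On the lid's front right corner, at about (-40, -44, 115) mm in the cleaner's frame with the lid shut and the catch at 0; slides along the cleaner's y.
- strike: Hidden steel strike plate inside the cleaner's right wall, under which the tongue catches, 102 mm in front of the hinge. Forcing the caught lid loads it; a pull of 36 N up on the handle gives about 60 N there.
- bar: Loose steel drip bar, 152 mm long along its y, 9 x 9 mm in section with dark grooves, a 13 mm square brass cap 8 mm long at each end, 90 g. It lies on the shut lid behind the catch knob, roughly along the cleaner's y. Origin in the middle of its underside, level with the caps' undersides; z up.
- bar_mid (a point): Centre of the bar, 6.5 mm above its origin.
- rack: Drip rack fixed to the bench: dark steel tray 100 (x) x 156 (y) mm with two forked steel posts at y = -55 and +55 mm, each 8 mm thick. Slots are open at the top, 13 mm wide and run along the rack's y; the slot floor is 62 mm above the bench, straight sides to 76 mm, then a flared mouth to 88 mm. Origin under the tray's centre.
- rack_seat (a point): Point midway between the two forks where the bar's centre lies when it is seated, 66.5 mm above the bench.
- watch_case: Wrist watch without band, 50 x 34 x 10 mm, loose on the bench between cleaner and rack. Bystander.
- tweezers: Steel tweezers, 105 mm, loose on the bench right of the cleaner. Bystander.
- bur_dome_0: Bur tub with a clear domed cover, 54 mm across, 70 mm high, loose on the bench left of the rack. Bystander.

How it is judged (in metres and radians):
On the way, in this order (a step that is already met when the one before it is completed fails the run):
1. the bar lies seated in both forks of the drip rack and has been let go (horizontal distance between bar_mid and rack_seat below 0.013 m and z of bar_mid in the frame of rack_seat between -0.004 and 0.004 m and angle between the y axis of bar and the y axis of rack, either way round below 0.08 rad and contact force between the fingers and bar below 0.1 N and linear speed of bar below 0.03 m/s), for 0.2 s.
2. the lid has been tugged up against its play (or come free) with the catch still as it was found (value of joint lid above 0.015 rad and value of joint catch below 0.005 m and contact force between the fingers and cover above 0.5 N), for 0.04 s.
3. the lid has been raised past 45 degrees (value of joint lid above 0.8 rad), for 0.1 s.
At the end, for the whole second after the job is handed in: The fingers hold the lid by its handle, still, at 46 to 74 degrees; the bar rests in both forks: centre within 13 mm of the seat point in plan and 4 mm in height, within 0.08 rad of the fork line (value of joint lid between 0.8 and 1.3 rad and velocity of joint lid between -0.1 and 0.1 rad/s and contact force between the fingers and cover above 0.5 N and distance between the grasp point and lid_handle below 0.06 m and horizontal distance between bar_mid and rack_seat below 0.013 m and z of bar_mid in the frame of rack_seat between -0.004 and 0.004 m and angle between the y axis of bar and the y axis of rack, either way round below 0.08 rad and linear speed of bar below 0.02 m/s); the arm keeps its last pose, push and grip.
It fails at once if the catch is forced: more than 60 N on the strike plate (contact force between anything else and strike above 60 N).
It fails at once if a loose bystander is moved more than 20 mm (distance of any of watch_case, tweezers, bur_dome_0 from where it was at the start of the episode above 0.02 m).
It also fails if it takes over 67 s, if anything falls off the work surface, if the arm or the gripper's body presses on something with over 40 N, if the wrist force passes 120 N, or if a joint passes its speed limit or range.

## Working session

There is one attempt and no reset: what is moved stays moved. The work goes in short steps, Python scripts to look and compute and a tool call to move; the robot and the scene stay as the last step left them, time stands still between calls to the robot, and variables do not carry over. Pictures are saved under pics/ and viewed, at most 10 in all, crops included, and the job is handed in when it is done.

Besides the shell and the picture viewer there is one more tool, called after "Emit:" in YAML: its name, and indented under it one key for each argument. apply_moves: Moves the arm, as the interface text tells. Its arguments: {"type":"object","properties":{"delta_pos":{"type":"array"},"rot":{"type":"array"},"hand":{"type":"array"},"newtons":{"type":"number"}},"required":["delta_pos","rot","hand"]}

```bash
mkdir -p pics; ls; cat > h.py <<'E'
import numpy as np, cv2
from workcell import env, viewer, spotter
from scipy.spatial.transform import Rotation as Ro
def ray(p,uv):
    K=np.array(p["camera_matrix"]);d=np.linalg.inv(K)@np.array([uv[0],uv[1],1.])
    if "mount" in p:
        M=np.array(p["mount"]);s=p["st"];Rt=Ro.from_euler('xyz',s["ee_rot"],degrees=True).as_matrix()
        return Rt@M[:3,3]+np.array(s["ee_pos"]),Rt@M[:3,:3]@d
    R=np.array(p["R"]);return -R.T@np.array(p["t"]),R.T@d
def atz(p,uv,z):
    o,d=ray(p,uv);return o+d*(z-o[2])/d[2]
def grab(n):
    s=env.state();p=viewer.grab_frame(n)
    if n=="wrist":p["st"]=s
    return p
def save(p,n):cv2.imwrite(f"pics/{n}.png",cv2.cvtColor(p["pixels"],cv2.COLOR_RGB2BGR))
E
python3 - <<'E'
from h import *
s=env.state();print(s,env.hold_point_z)
Z=dict(cleaner=0,lid_hinge=90,cover=90,lid_handle=97,catch_knob=115,bar=103,bar_mid=109.5,rack=0,rack_seat=66.5,watch_case=0,tweezers=0,bur_dome_0=0)
for n in("top","side"):
    p=grab(n);save(p,n+"0");R=np.array(p["R"]);print(n,"cam",(-R.T@np.array(p["t"])).round())
    for q,z in Z.items():
        r=spotter.landmark_of(p,q)
        for a in r[:1]:print(q,round(a["score"],2),np.round(a["position"]),atz(p,a["position"],z).round(1))
E
```

```text
pics
{'time_s': 0.0, 'qpos': array([-6.77832155e+01,  1.83498112e+01,  8.97064087e+01,  6.82568212e-04,
        7.20446743e+01, -1.14615658e+00]), 'qvel': array([-0.05438859, -0.13006261, -0.03053589,  0.07033737,  0.02110075,
       -0.06662583]), 'effort': array([-5.11405287e-04, -4.12454367e+01, -2.31971347e+01,  7.28196977e-02,
        4.57829784e-02, -1.37342981e-04]), 'ee_pos': array([ 227.8264234 , -527.38012361,  213.13861907]), 'ee_rot': array([-1.79899139e+02, -2.66699730e-03,  2.33627278e+01]), 'force': array([ 0.88901288,  0.47742204, -0.06552064]), 'torque': array([ 0.03785384, -0.02867042,  0.01048466]), 'gripper_force': 0.0, 'gripper_width': 91.13924344020673} 18.8
top cam [ 539. -116. 1307.]
cleaner 0.57 [387. 228.] [ 637.6 -281.6    0. ]
lid_hinge 0.92 [411. 202.] [ 688.3 -320.2   90. ]
cover 0.89 [411. 201.] [ 689.6 -320.9   90. ]
lid_handle 0.97 [367. 263.] [ 555.9 -226.3   97. ]
catch_knob 0.49 [403. 251.] [ 581.3 -299.9  115. ]
bar 0.83 [400. 216.] [ 655.7 -295.6  103. ]
bar_mid 0.75 [399. 216.] [ 655.5 -292.9  109.5]
rack 0.65 [249. 224.] [644.1  34.4   0. ]
rack_seat 0.77 [242. 224.] [640.7  42.9  66.5]
watch_case 0.73 [328. 213.] [ 672.3 -144.2    0. ]
tweezers 0.54 [478. 244.] [ 602.7 -490.4    0. ]
bur_dome_0 0.85 [161. 229.] [632.9 236.2   0. ]
side cam [-575.  790.  782.]
cleaner 0.59 [361. 245.] [ 621.6 -278.8    0. ]
lid_hinge 0.9 [360. 207.] [ 681. -325.   90.]
cover 0.86 [357. 206.] [ 687.5 -321.    90. ]
lid_handle 0.74 [367. 227.] [ 549.2 -233.5   97. ]
catch_knob 0.45 [382. 211.] [ 572.  -308.8  115. ]
bar 0.57 [359. 206.] [ 661.9 -305.8  103. ]
bar_mid 0.65 [363. 209.] [ 627.3 -291.   109.5]
rack 0.92 [264. 279.] [633.6  47.8   0. ]
rack_seat 0.71 [263. 258.] [624.2  52.6  66.5]
watch_case 0.54 [317. 254.] [ 661.  -147.6    0. ]
bur_dome_0 0.96 [199. 304.] [633.6 237.5   0. ]
```

```bash
python3 - <<'E'
from h import *
im=cv2.imread("pics/top0.png");cv2.imwrite("pics/top0c.png",cv2.resize(im[150:310,140:510],(800,346),interpolation=cv2.INTER_CUBIC))
E
```

```text
(no output)
```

View pics/top0c.png

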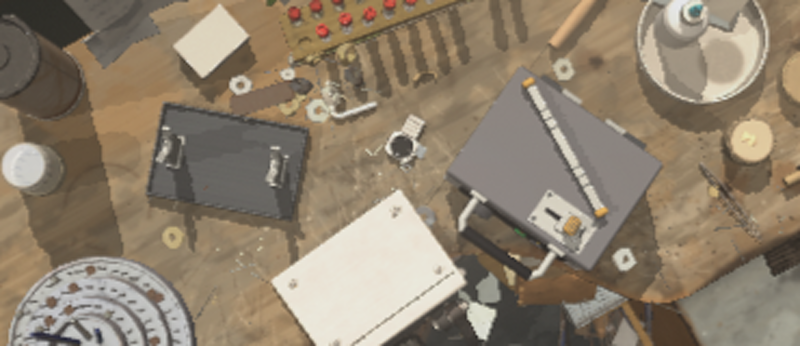

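The crop shows the bar lying diagonally on the lid, about 26° off the cleaner's y, with caps near top-image px (385,187) and (418,248). The knob is at about (404,254), the handle bar at (367,263), and the rack posts at (219,218) and (268,227). Moving above the bar.

Emit:
apply_moves:
  delta_pos:
    - [0.45, 0.25, 0.1]
    - [0.9, 0.5, 0.2]
    - [0.9, 0.5, 0.3]
    - [0.9, 0.5, 0.3]
  rot:
    - [0, 0, 0]
    - [0, 0, 0]
    - [0, 0, 0]
    - [0, 0, 0]
  hand: [1, 1, 1, 1]

```text
time_s: 1.63
ee_pos: [341.3, -466.2, 252.8]
ee_rot: [179.7, -0.2, 23.6]
force: [0.1, -0.8, 0.1]
gripper_width: 91.4
gripper_force: 0.0
```

Emit:
apply_moves:
  delta_pos:
    - [0.3, 0.17, 0]
    - [0.6, 0.33, 0]
    - [0.9, 0.5, 0]
    - [0.9, 0.5, 0]
  rot:
    - [0, 0, 0]
    - [0, 0, 0]
    - [0, 0, 0]
    - [0, 0, 0]
  hand: [1, 1, 1, 1]

```text
time_s: 1.97
ee_pos: [449.4, -404.5, 249.5]
ee_rot: [-180.0, -0.2, 23.7]
force: [0.2, 0.4, 0.5]
gripper_width: 91.3
gripper_force: 0.0
```

Emit:
apply_moves:
  delta_pos:
    - [0.3, 0.17, 0]
    - [0.6, 0.33, 0]
    - [0.9, 0.5, 0]
    - [0.9, 0.5, 0]
    - [0.9, 0.5, 0]
  rot:
    - [0, 0, 0]
    - [0, 0, 0]
    - [0, 0, 0]
    - [0, 0, 0]
    - [0, 0, 0]
  hand: [1, 1, 1, 1, 1]

```text
time_s: 2.38
ee_pos: [553.0, -347.1, 249.1]
ee_rot: [-180.0, 0.1, 23.5]
force: [-0.1, -0.7, 0.2]
gripper_width: 91.0
gripper_force: 0.0
```

```bash
python3 - <<'E'
from h import *
p=grab("wrist");save(p,"w1");print(p["st"]["ee_pos"],p["st"]["ee_rot"],p["mount"])
for q,z in dict(bar_mid=109.5,catch_knob=115,lid_handle=97,lid_hinge=90).items():
    for a in spotter.landmark_of(p,q)[:1]:print(q,round(a["score"],2),np.round(a["position"]),atz(p,a["position"],z).round(1))
for a in spotter.trace(p,"bar")[:1]:
    m=a["mask"];(c,wh,an)=cv2.minAreaRect(np.argwhere(m)[:,::-1].astype(np.float32));b=cv2.boxPoints((c,wh,an))
    print(a["score"],c,wh,an);print([atz(p,x,114).round(1) for x in b])
p=grab("top")
for q,zz in(("bar",114),("rack",2)):
  for a in spotter.trace(p,q)[:1]:
    r=cv2.minAreaRect(np.argwhere(a["mask"])[:,::-1].astype(np.float32))
    print(q,a["score"],r,[atz(p,x,zz).round(1) for x in cv2.boxPoints(r)])
E
```

```text
[ 552.99378189 -347.10735452  249.09924478] [-1.79971593e+02  6.33921950e-02  2.35461800e+01] [[ 1.04731316e-05 -9.61254443e-01 -2.75662649e-01  7.77014720e+01]
 [ 9.99999947e-01  9.99681465e-05 -3.10603175e-04  7.18421176e-01]
 [ 3.26126166e-04 -2.75662631e-01  9.61254393e-01 -1.70194311e+02]
 [ 0.00000000e+00  0.00000000e+00  0.00000000e+00  1.00000000e+00]]
bar_mid 0.56 [310.  72.] [ 652.  -295.7  109.5]
catch_knob 0.72 [283. 180.] [ 574.8 -307.2  115. ]
lid_handle 0.68 [186. 170.] [ 548.4 -233.9   97. ]
lid_hinge 0.78 [364.  55.] [ 680.4 -326.1   90. ]
0.7 (314.5585632324219, 90.76162719726562) (183.8126678466797, 17.297760009765625) 84.67724609375
[array([ 689.1, -270.8,  114. ]), array([ 694.6, -280.9,  114. ]), array([ 588. , -340.6,  114. ]), array([ 581.7, -329.3,  114. ])]
bar 0.87 ((400.708740234375, 218.38763427734375), (70.30223083496094, 6.298754692077637), 61.69924545288086) [array([ 712.2, -254.3,  114. ]), array([ 718.6, -266. ,  114. ]), array([ 589.1, -335.9,  114. ]), array([ 582.7, -324.3,  114. ])]
rack 0.7 ((244.239990234375, 224.17999267578125), (69.40756225585938, 44.27415084838867), 10.30484676361084) [array([608.1, 132.3,   2. ]), array([708.2, 116.1,   2. ]), array([681.1, -40.7,   2. ]), array([581.1, -23.8,   2. ])]
```

View pics/w1.png

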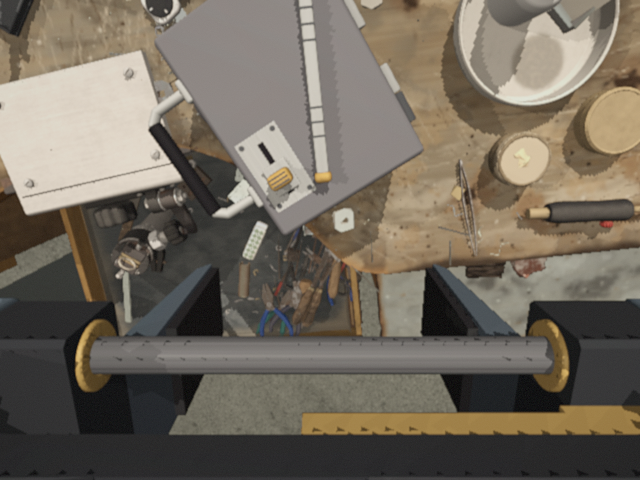

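Wrist view: the bar runs from its near cap at (321,177) up out of the picture. Knob at (280,180), handle at (186,170). I'll move in, align the yaw, and look again.

Emit:
apply_moves:
  delta_pos:
    - [0.2, 0.08, 0]
    - [0.375, 0.167, 0]
    - [0.375, 0.167, 0]
    - [0.375, 0.167, 0]
  rot:
    - [0, 0, 0.03]
    - [0, 0, 0.058]
    - [0, 0, 0.058]
    - [0, 0, 0.058]
  hand: [1, 1, 1, 1]

```text
time_s: 3.17
ee_pos: [597.3, -327.5, 249.6]
ee_rot: [-180.0, 0.0, 28.4]
force: [0.1, 0.2, 0.7]
gripper_width: 91.4
gripper_force: 0.0
```

```bash
cat > look.py <<'E'
from h import *
p=grab("wrist");save(p,"w2");print(p["st"]["ee_pos"],p["st"]["ee_rot"])
for q,z in dict(bar_mid=109.5,catch_knob=115,lid_handle=97,lid_hinge=90).items():
    for a in spotter.landmark_of(p,q)[:1]:print(q,round(a["score"],2),np.round(a["position"]),atz(p,a["position"],z).round(1))
for a in spotter.trace(p,"bar")[:1]:
    r=cv2.minAreaRect(np.argwhere(a["mask"])[:,::-1].astype(np.float32));b=cv2.boxPoints(r)
    B=np.array([atz(p,x,115) for x in b]);print(a["score"],r,B.round(1).tolist(),B.mean(0))
E
python3 look.py
```

```text
[ 597.34845653 -327.53882484  249.56321162] [-1.79984590e+02  3.64658055e-02  2.83918619e+01]
bar_mid 0.62 [319. 144.] [ 651.  -296.6  109.5]
catch_knob 0.74 [281. 238.] [ 574.4 -304.6  115. ]
lid_handle 0.7 [192. 219.] [ 549.  -234.9   97. ]
lid_hinge 0.8 [370. 124.] [ 682.  -325.2   90. ]
0.62 ((319.0000305175781, 137.0050048828125), (212.13938903808594, 18.039098739624023), 89.42705535888672) [[713.6, -255.5, 115.0], [719.5, -266.2, 115.0], [588.8, -339.3, 115.0], [582.0, -327.0, 115.0]] [ 650.98242762 -297.02914371  115.        ]
```

View pics/w2.png

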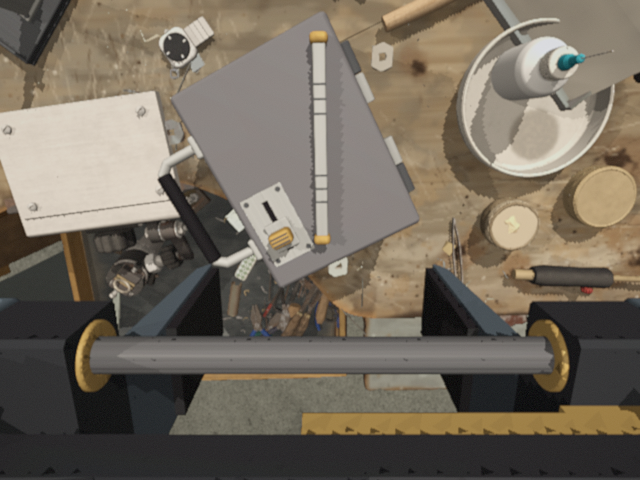

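The whole bar shows, from (318,37) to (321,240), upright in the picture and so aligned with the tool. Its centre is about (651,−297). Descending and gripping.

Emit:
apply_moves:
  delta_pos:
    - [0.2, 0.12, 0]
    - [0.447, 0.254, -0.2]
    - [0.447, 0.254, -0.5]
    - [0.447, 0.254, -0.8]
    - [0.447, 0.254, -0.9]
    - [0.447, 0.254, -0.9]
  rot:
    - [0, 0, 0]
    - [0, 0, 0]
    - [0, 0, 0]
    - [0, 0, 0]
    - [0, 0, 0]
    - [0, 0, 0]
  hand: [1, 1, 1, 0.6, 0.5, 0.5]

```text
time_s: 3.97
ee_pos: [648.2, -296.6, 137.8]
ee_rot: [-179.6, 0.3, 28.3]
force: [0.0, 0.8, 0.2]
gripper_width: 73.8
gripper_force: 0.0
```

Emit:
apply_moves:
  delta_pos:
    - [0, 0, -0.15]
    - [0, 0, -0.29]
    - [0, 0, -0.29]
    - [0, 0, -0.29]
    - [0, 0, -0.29]
    - [0, 0, -0.29]
    - [0, 0, -0.29]
    - [0, 0, -0.29]
    - [0, 0, -0.29]
    - [0, 0, -0.29]
  rot:
    - [0, 0, 0]
    - [0, 0, 0]
    - [0, 0, 0]
    - [0, 0, 0]
    - [0, 0, 0]
    - [0, 0, 0]
    - [0, 0, 0]
    - [0, 0, 0]
    - [0, 0, 0]
    - [0, 0, 0]
  hand: [0.4, 0.4, 0.4, 0, 0, 0, 0, 0, 0, 0]
  newtons: 20

```text
time_s: 4.8
ee_pos: [650.8, -297.4, 107.6]
ee_rot: [180.0, -0.0, 28.4]
force: [-0.2, 0.7, 1.4]
gripper_width: 8.9
gripper_force: 20.0
```

Emit:
apply_moves:
  delta_pos:
    - [0, 0, 0.2]
    - [0, 0, 0.5]
    - [0, 0, 0.7]
    - [0, 0.2, 0.7]
    - [0, 0.4, 0.7]
    - [-0.03, 0.6, 0.7]
    - [-0.06, 0.8, 0.7]
    - [-0.1, 1, 0.7]
  rot:
    - [0, 0, 0]
    - [0, 0, 0]
    - [0, 0, 0]
    - [0, 0, 0.06]
    - [0, 0, 0.12]
    - [0, 0, 0.18]
    - [0, 0, 0.24]
    - [0, 0, 0.3]
  hand: [0, 0, 0, 0, 0, 0, 0, 0]

```text
time_s: 5.47
ee_pos: [638.4, -176.2, 190.8]
ee_rot: [-180.0, 0.0, 54.4]
force: [0.5, -0.3, -1.5]
gripper_width: 8.8
gripper_force: 20.0
```

Emit:
apply_moves:
  delta_pos:
    - [-0.03, 0.2, 0]
    - [-0.06, 0.4, 0]
    - [-0.1, 0.6, 0]
    - [-0.12, 0.8, 0]
    - [-0.14, 1, 0]
    - [-0.14, 1, 0]
    - [-0.14, 1, 0]
  rot:
    - [0, 0, 0.06]
    - [0, 0, 0.12]
    - [0, 0, 0.18]
    - [0, 0, 0.24]
    - [0, 0, 0.303]
    - [0, 0, 0.303]
    - [0, 0, 0.303]
  hand: [0, 0, 0, 0, 0, 0, 0]

```text
time_s: 6.05
ee_pos: [621.6, -56.3, 191.1]
ee_rot: [-180.0, 0.0, 80.2]
force: [-0.5, 0.4, -1.6]
gripper_width: 8.8
gripper_force: 20.0
```

```bash
cat > look2.py <<'E'
from h import *
import sys
p=grab("wrist");save(p,sys.argv[1]);print(p["st"]["ee_pos"],p["st"]["ee_rot"],p["st"]["gripper_width"])
for q,z in dict(rack=0,rack_seat=66.5,bar_mid=p["st"]["ee_pos"][2]+2).items():
    for a in spotter.landmark_of(p,q)[:1]:print(q,round(a["score"],2),np.round(a["position"]),atz(p,a["position"],z).round(1))
for a in spotter.trace(p,"rack")[:1]:
    r=cv2.minAreaRect(np.argwhere(a["mask"])[:,::-1].astype(np.float32));b=cv2.boxPoints(r)
    B=np.array([atz(p,x,3) for x in b]);print(a["score"],r,B.round(1).tolist(),B.mean(0))
E
python3 look2.py w3
```

```text
[621.64100577 -56.33243951 191.05895893] [-1.79982404e+02  2.35965435e-02  8.02491058e+01] 8.794112169842448
rack 0.7 [324.  92.] [641.   43.1   0. ]
rack_seat 0.6 [328.  89.] [643.   40.1  66.5]
bar_mid 0.64 [324. 298.] [623.1 -55.  193.1]
0.85 ((328.0, 93.0), (186.0, 130.0), 90.0) [[605.1, 117.5, 3.0], [705.1, 100.3, 3.0], [687.3, -44.4, 3.0], [574.8, -25.0, 3.0]] [643.07887792  37.08049908   3.        ]
```

View pics/w3.png

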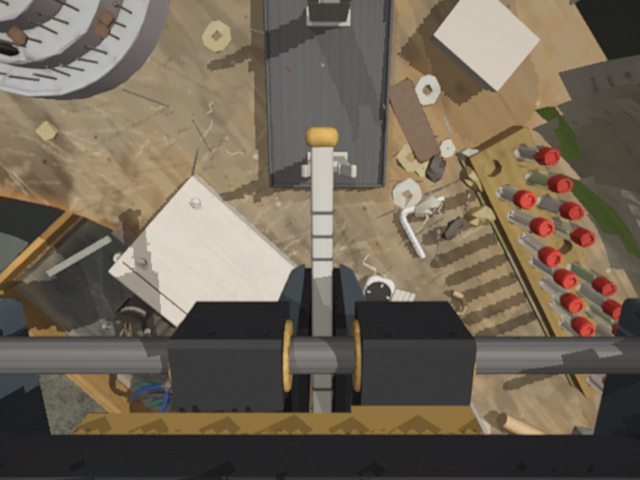

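Rack tray edges are parallel to the tool (near edge at row 186, columns 269–385). Near fork prongs are at (310,165) and (345,165), and the carried bar is aligned at column 322. Computing the seat position from the edges.

```bash
cat > tool.py <<'E'
from h import *
import sys
# tool-frame (along x, lateral) of pixel/z triples
def show(p,L):
    s=p["st"];a=np.radians(s["ee_rot"][2]);ex=np.array([np.cos(a),np.sin(a)]);ey=np.array([-np.sin(a),np.cos(a)])
    for u,v,z in L:
        w=atz(p,(u,v),z);d=w[:2]-np.array(s["ee_pos"])[:2];print((u,v,z),w.round(1),"along %.1f left %.1f"%(d@ex,d@ey))
E
python3 - <<'E'
from tool import *
p=grab("wrist")
show(p,[(269,186,3),(385,186,3),(264,2,3),(390,2,3),(310,160,88),(345,160,88),(329,12,88),(322,140,197)])
im=cv2.cvtColor(p["pixels"],cv2.COLOR_RGB2BGR);cv2.imwrite("pics/w3c.png",cv2.resize(im[0:200,240:420],(720,600)[:2] if 0 else (540,600),interpolation=cv2.INTER_CUBIC))
E
```

```text
(269, 186, 3) [580.4 -27.9   3. ] along 22.9 left 46.2
(385, 186, 3) [680.8 -45.4   3. ] along 22.9 left -55.7
(264, 2, 3) [606.5 114.    3. ] along 167.1 left 44.9
(390, 2, 3) [703.5  97.    3. ] along 167.1 left -53.5
(310, 160, 88) [623.6  -4.9  88. ] along 53.0 left 7.6
(345, 160, 88) [646.3  -8.8  88. ] along 53.0 left -15.4
(329, 12, 88) [650.6  79.2  88. ] along 140.5 left -4.5
(322, 140, 197) [634.3  10.9 197. ] along 70.4 left -0.2
```

View pics/w3c.png

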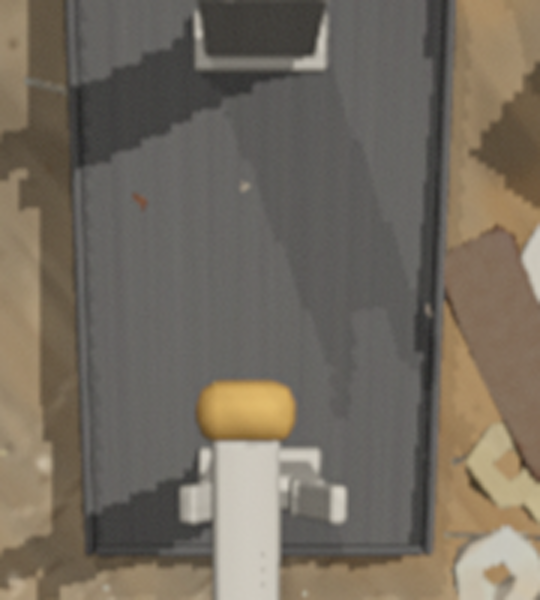

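Emit:
apply_moves:
  delta_pos:
    - [0.06, 0.27, 0]
    - [0.12, 0.54, 0]
    - [0.176, 0.812, 0]
    - [0.176, 0.812, -0.2]
    - [0.176, 0.812, -0.4]
    - [0.176, 0.812, -0.6]
    - [0.176, 0.812, -0.72]
    - [0.176, 0.812, -0.72]
    - [0.176, 0.812, -0.72]
  rot:
    - [0, 0, 0]
    - [0, 0, 0]
    - [0, 0, 0]
    - [0, 0, 0]
    - [0, 0, 0]
    - [0, 0, 0]
    - [0, 0, 0]
    - [0, 0, 0]
    - [0, 0, 0]
  hand: [0, 0, 0, 0, 0, 0, 0, 0, 0]

```text
time_s: 7.1
ee_pos: [642.9, 39.5, 104.2]
ee_rot: [-179.9, 0.0, 80.1]
force: [1.0, 0.1, -1.2]
gripper_width: 8.6
gripper_force: 20.0
```

```bash
python3 - <<'E'
from tool import *
p=grab("wrist");print(p["st"]["ee_pos"],p["st"]["ee_rot"])
im=cv2.cvtColor(p["pixels"],cv2.COLOR_RGB2BGR);a=cv2.resize(im[60:310,220:420],(480,600),interpolation=cv2.INTER_CUBIC)
cv2.imwrite("pics/w4c.png",a)
E
```

```text
[642.86065978  39.54790243 104.20458266] [-1.79919766e+02  1.99917009e-02  8.01212480e+01]
```

View pics/w4c.png

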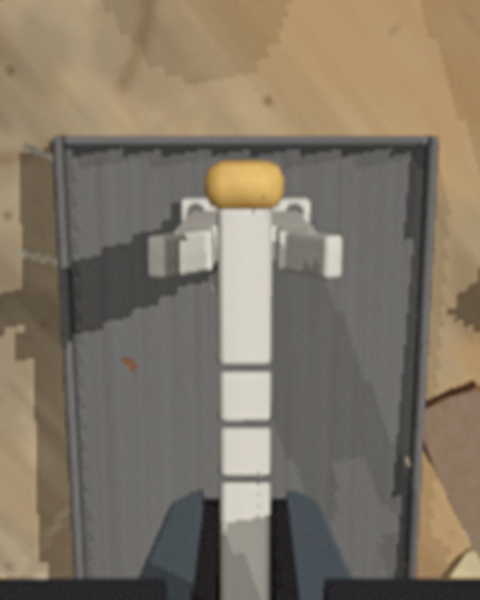

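The bar (column 245 in the crop) is centred between the fork prongs (147 to 342), so I'll lower it.

Emit:
apply_moves:
  delta_pos:
    - [0, 0, -0.1]
    - [0, 0, -0.2]
    - [0, 0, -0.26]
    - [0, 0, -0.3]
    - [0, 0, -0.325]
    - [0, 0, -0.325]
    - [0, 0, -0.325]
  rot:
    - [0, 0, 0]
    - [0, 0, 0]
    - [0, 0, 0]
    - [0, 0, 0]
    - [0, 0, 0]
    - [0, 0, 0]
    - [0, 0, 0]
  hand: [0, 0, 0, 0, 0, 0, 0]

```text
time_s: 7.73
ee_pos: [643.2, 40.1, 65.9]
ee_rot: [180.0, -0.0, 80.2]
force: [0.7, 0.5, -0.6]
gripper_width: 8.6
gripper_force: 20.0
```

```bash
python3 - <<'E'
from tool import *
p=grab("wrist");print(p["st"]["ee_pos"],p["st"]["ee_rot"],p["st"]["force"])
show(p,[(322,117,3)])
a=spotter.trace(p,"bar")[:1]
for x in a:print(x["box"]);show(p,[(x["box"][0],x["box"][1]-x["box"][3]/2,73)])
for x in spotter.trace(p,"rack")[:1]:print(x["box"]);show(p,[(x["box"][0],x["box"][1]-x["box"][3]/2,5)])
E
```

```text
[643.20306969  40.13344854  65.9432694 ] [ 1.79976869e+02 -4.25447932e-03  8.01760854e+01] [ 0.67165291  0.53268705 -0.64674889]
(322, 117, 3) [657.1 118.7   3. ] along 79.8 left -0.3
[320.9, 267.8, 34.1, 287.8]
(320.9, 123.9, 73) [656.  115.5  73. ] along 76.5 left 0.2
[321.5, 257.4, 190.3, 283.4]
(321.5, 115.69999999999999, 5) [656.9 119.4   5. ] along 80.4 left -0.0
```

Emit:
apply_moves:
  delta_pos:
    - [0, 0.01, -0.01]
    - [0, 0.01, -0.015]
    - [0, 0.01, -0.015]
    - [0, 0.01, -0.015]
    - [0, 0.01, -0.015]
    - [0, 0.01, -0.015]
    - [0, 0.01, -0.015]
  rot:
    - [0, 0, 0]
    - [0, 0, 0]
    - [0, 0, 0]
    - [0, 0, 0]
    - [0, 0, 0]
    - [0, 0, 0]
    - [0, 0, 0]
  hand: [0, 0, 0, 0.5, 0.5, 0.5, 0.5]

```text
time_s: 8.47
ee_pos: [643.1, 41.2, 64.0]
ee_rot: [180.0, -0.0, 80.2]
force: [-0.2, 0.5, 1.0]
gripper_width: 32.6
gripper_force: 0.0
```

Emit:
apply_moves:
  delta_pos:
    - [0, 0, 0]
    - [0, 0, 0.2]
    - [0, 0, 0.5]
    - [0, 0, 0.8]
    - [0, 0, 1]
    - [-0.06, -0.35, 1]
    - [-0.12, -0.65, 1]
    - [-0.12, -0.65, 1]
    - [-0.12, -0.65, 1]
  rot:
    - [0, 0, 0]
    - [0, 0, 0]
    - [0, 0, 0]
    - [0, 0, 0]
    - [0, 0, 0]
    - [0, 0, 0]
    - [0, 0, 0]
    - [0, 0, 0]
    - [0, 0, 0]
  hand: [0.5, 0.5, 0.5, 0.5, 0.5, 0.5, 0.5, 0.5, 0.5]

```text
time_s: 9.22
ee_pos: [628.2, -38.3, 184.2]
ee_rot: [180.0, -0.0, 80.0]
force: [-0.5, 0.7, 0.5]
gripper_width: 45.7
gripper_force: 0.0
```

```bash
python3 - <<'E'
from tool import *
p=grab("wrist");print(p["st"]["ee_pos"],p["st"]["ee_rot"],p["st"]["force"])
q=grab("side")
for n,z in(("bar_mid",66.5),("rack_seat",66.5),("rack",0)):
  for c in(p,q):
    for a in spotter.landmark_of(c,n)[:1]:print(n,a["score"],atz(c,a["position"],z).round(1))
im=cv2.cvtColor(p["pixels"],cv2.COLOR_RGB2BGR);a=cv2.resize(im[0:300,220:420],(400,600),interpolation=cv2.INTER_CUBIC)
im=cv2.cvtColor(q["pixels"],cv2.COLOR_RGB2BGR);b=cv2.resize(im[220:320,200:332],(400,303),interpolation=cv2.INTER_CUBIC)
cv2.imwrite("pics/w5c.png",np.hstack([a,np.vstack([b,np.zeros((297,400,3),np.uint8)])]))
E
```

```text
[628.22253109 -38.28669773 184.15553667] [ 1.79992459e+02 -1.34595601e-02  7.99918059e+01] [-0.51302141  0.73429531  0.47038072]
bar_mid 0.78 [643.8  43.5  66.5]
bar_mid 0.73 [626.1  34.8  66.5]
rack_seat 0.58 [643.   43.1  66.5]
rack_seat 0.57 [641.   56.   66.5]
rack 0.81 [642.5  42.8   0. ]
rack 0.58 [623.8  58.3   0. ]
```

View pics/w5c.png

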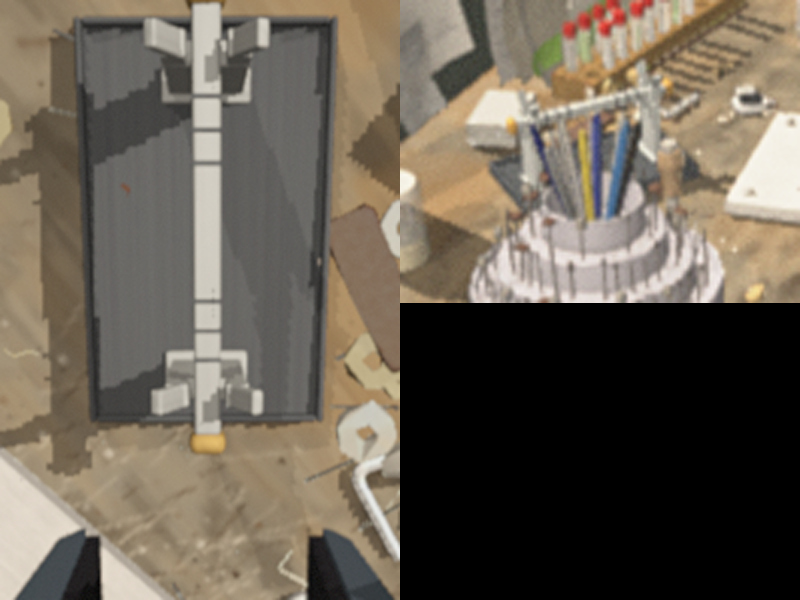

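The bar is seated in both forks: the wrist view shows it in both slots at column ~207, and the side crop shows it level with both caps outside the posts. Next I'll get behind the handle for a close look, with the tool's x along the cleaner's y.

Emit:
apply_moves:
  delta_pos:
    - [-0.08, -0.2, 0.1]
    - [-0.16, -0.5, 0.13]
    - [-0.25, -0.8, 0.13]
    - [-0.33, -1, 0.13]
    - [-0.33, -1, 0.13]
  rot:
    - [0, 0, -0.06]
    - [0, 0, -0.12]
    - [0, 0, -0.18]
    - [0, 0, -0.24]
    - [0, 0, -0.286]
  hand: [0.5, 0.5, 0.5, 0.5, 0.5]

```text
time_s: 10.03
ee_pos: [587.5, -160.7, 199.7]
ee_rot: [180.0, 0.1, 55.2]
force: [0.4, 0.0, 0.7]
gripper_width: 45.6
gripper_force: 0.0
```

Emit:
apply_moves:
  delta_pos:
    - [-0.15, -0.25, 0]
    - [-0.35, -0.5, 0]
    - [-0.5, -0.8, 0]
    - [-0.66, -1, 0]
    - [-0.66, -1, 0]
    - [-0.66, -1, 0]
    - [-0.66, -1, 0]
  rot:
    - [0, 0, 0]
    - [0, 0, 0]
    - [0, 0, 0]
    - [0, 0, 0]
    - [0, 0, 0]
    - [0, 0, 0]
    - [0, 0, 0]
  hand: [0.5, 0.5, 0.5, 0.5, 0.5, 0.5, 0.5]

```text
time_s: 10.62
ee_pos: [510.3, -276.2, 199.6]
ee_rot: [180.0, -0.0, 55.6]
force: [0.1, -0.8, 0.3]
gripper_width: 45.8
gripper_force: 0.0
```

```bash
python3 - <<'E'
from tool import *
p=grab("wrist");save(p,"w6");print(p["st"]["ee_pos"],p["st"]["ee_rot"],p["st"]["force"])
for q,z in dict(catch_knob=115,lid_handle=97,lid_hinge=90).items():
    for a in spotter.landmark_of(p,q)[:1]:print(q,round(a["score"],2));show(p,[(*np.round(a["position"],1),z)])
E
```

```text
[ 510.25252281 -276.18055754  199.60883351] [ 1.79988366e+02 -4.07269486e-02  5.55937079e+01] [ 0.08696479 -0.76656084  0.28577045]
catch_knob 0.73
(np.float64(427.7), np.float64(229.6), 115) [ 572.9 -306.2  115. ] along 10.7 left -68.7
lid_handle 0.69
(np.float64(332.5), np.float64(154.9), 97) [ 548.4 -233.8   97. ] along 56.5 left -7.5
lid_hinge 0.55
(np.float64(572.5), np.float64(154.8), 90) [ 681.4 -325.4   90. ] along 56.1 left -169.0
```

View pics/w6.png

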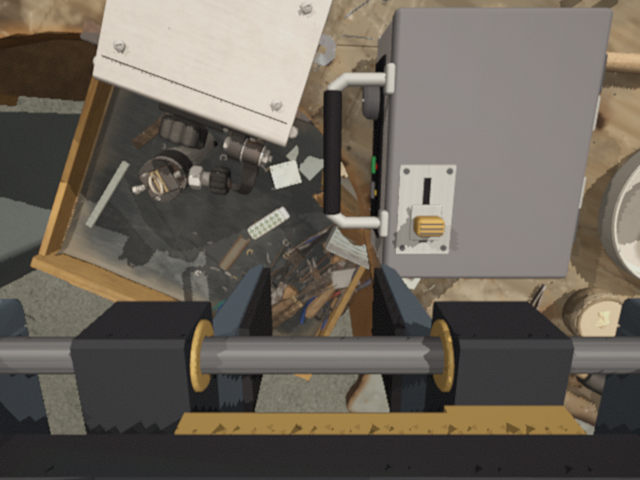

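Wrist view: the handle bar is upright at column 332 (rows 90 to 213), the gap to the lid runs to about column 387, and the knob is at (429,228). The white box's corner at (285,142) is close to the left finger, so I'll triangulate its height from the earlier views.

```bash
python3 - <<'E'
from tool import *
p=grab("wrist")
def P(pos,yaw):
    q=dict(p);q["st"]=dict(ee_pos=np.array(pos),ee_rot=[180,0,yaw]);return q
w1=P([553,-347.1,249.1],23.55);w2=P([597.35,-327.5,249.6],28.39);w6=P([510.3,-276.2,199.6],55.59);w3=P([621.6,-56.3,191.1],80.25)
def tri(L):
    A=np.zeros((3,3));b=np.zeros(3)
    for q,uv in L:
        o,d=ray(q,uv);d=d/np.linalg.norm(d);M=np.eye(3)-np.outer(d,d);A+=M;b+=M@o
    x=np.linalg.solve(A,b);print(x.round(1),[round(np.linalg.norm(np.cross(x-ray(q,uv)[0],ray(q,uv)[1]/np.linalg.norm(ray(q,uv)[1]))),1) for q,uv in L])
tri([(w1,(128,73)),(w6,(306,9))]);tri([(w1,(30,184)),(w2,(33,207)),(w6,(121,47))])
tri([(w1,(128,73)),(w3,(195,203))])
for z in(10,30,60,90):show(w6,[(285,142,z)])
E
```

```text
[ 592.1 -136.    15.1] [np.float64(0.3), np.float64(0.3)]
[454.8 -75.2  15.2] [np.float64(0.5), np.float64(0.5), np.float64(0.2)]
[534.7 -62.  -87.3] [np.float64(55.0), np.float64(55.0)]
(285, 142, 10) [ 519.  -208.6   10. ] along 60.7 left 31.1
(285, 142, 30) [ 520.9 -208.8   30. ] along 61.6 left 29.3
(285, 142, 60) [ 523.9 -209.1   60. ] along 63.0 left 26.7
(285, 142, 90) [ 526.8 -209.5   90. ] along 64.4 left 24.1
```

The box is only 15 mm high, so it is no obstacle. Descending onto the handle.

Emit:
apply_moves:
  delta_pos:
    - [0.16, 0.18, 0]
    - [0.317, 0.353, 0]
    - [0.317, 0.353, -0.1]
    - [0.317, 0.353, -0.3]
    - [0.317, 0.353, -0.5]
    - [0.317, 0.353, -0.65]
    - [0.317, 0.353, -0.8]
    - [0.317, 0.353, -0.95]
    - [0.317, 0.353, -0.95]
    - [0.317, 0.353, -0.95]
  rot:
    - [0, 0, 0]
    - [0, 0, 0]
    - [0, 0, 0]
    - [0, 0, 0]
    - [0, 0, 0]
    - [0, 0, 0]
    - [0, 0, 0]
    - [0, 0, 0]
    - [0, 0, 0]
    - [0, 0, 0]
  hand: [0.4, 0.4, 0.4, 0.4, 0.4, 0.4, 0.4, 0.4, 0.4, 0.4]

```text
time_s: 11.7
ee_pos: [547.7, -233.6, 85.0]
ee_rot: [-179.9, 0.0, 55.6]
force: [0.7, 0.1, 0.5]
gripper_width: 36.3
gripper_force: 0.0
```

Emit:
apply_moves:
  delta_pos:
    - [0, 0, 0]
    - [0, 0, 0]
    - [0, 0, 0]
    - [0, 0, 0]
    - [0, 0, 0]
    - [0, 0, 0]
  rot:
    - [0, 0, 0]
    - [0, 0, 0]
    - [0, 0, 0]
    - [0, 0, 0]
    - [0, 0, 0]
    - [0, 0, 0]
  hand: [0, 0, 0, 0, 0, 0]
  newtons: 12

```text
time_s: 12.2
ee_pos: [547.4, -233.9, 86.5]
ee_rot: [-180.0, -0.0, 55.6]
force: [-3.2, 2.5, 5.3]
gripper_width: 11.8
gripper_force: 12.0
```

Handle gripped at 11.8 mm. Tugging gently in small steps.

Emit:
apply_moves:
  delta_pos:
    - [0, 0, 0.01]
    - [0, 0, 0.02]
    - [0, 0, 0.03]
    - [0, 0, 0.035]
    - [0, 0, 0.035]
  rot:
    - [0, 0, 0]
    - [0, 0, 0]
    - [0, 0, 0]
    - [0, 0, 0]
    - [0, 0, 0]
  hand: [0, 0, 0, 0, 0]

```text
time_s: 12.62
ee_pos: [547.5, -234.0, 89.4]
ee_rot: [-179.9, -0.0, 55.6]
force: [-1.3, 2.3, -1.7]
gripper_width: 11.5
gripper_force: 12.0
```

Emit:
apply_moves:
  delta_pos:
    - [0, 0, 0.008]
    - [0, 0, 0.016]
    - [0, 0, 0.016]
  rot:
    - [0, 0, 0]
    - [0, 0, 0]
    - [0, 0, 0]
  hand: [0, 0, 0]

```text
time_s: 12.87
ee_pos: [547.6, -234.1, 91.6]
ee_rot: [-180.0, -0.0, 55.6]
force: [-1.6, 2.6, -3.1]
gripper_width: 11.7
gripper_force: 12.0
```

Emit:
apply_moves:
  delta_pos:
    - [0, 0, 0.008]
    - [0, 0, 0.016]
    - [0, 0, 0.016]
  rot:
    - [0, 0, 0]
    - [0, 0, 0]
    - [0, 0, 0]
  hand: [0, 0, 0]

```text
time_s: 13.12
ee_pos: [547.6, -234.1, 92.6]
ee_rot: [-179.9, 0.0, 55.6]
force: [1.5, 2.4, -11.4]
gripper_width: 11.9
gripper_force: 12.0
```

Emit:
apply_moves:
  delta_pos:
    - [0, 0, 0.008]
    - [0, 0, 0.016]
    - [0, 0, 0.016]
  rot:
    - [0, 0, 0]
    - [0, 0, 0]
    - [0, 0, 0]
  hand: [0, 0, 0]

```text
time_s: 13.37
ee_pos: [547.5, -234.3, 94.4]
ee_rot: [-179.9, 0.0, 55.6]
force: [1.7, 0.5, -16.1]
gripper_width: 11.5
gripper_force: 12.0
```

The force climbs from about 3 to 11 to 16 N within a few millimetres of lift, so the catch is holding. Lowering, releasing, and going to the knob.

Emit:
apply_moves:
  delta_pos:
    - [0, 0, -0.04]
    - [0, 0, -0.083]
    - [0, 0, -0.083]
    - [0, 0, -0.083]
    - [0, 0, -0.083]
    - [0, 0, -0.083]
    - [0, 0, -0.083]
  rot:
    - [0, 0, 0]
    - [0, 0, 0]
    - [0, 0, 0]
    - [0, 0, 0]
    - [0, 0, 0]
    - [0, 0, 0]
    - [0, 0, 0]
  hand: [0, 0, 0, 0.4, 0.4, 0.4, 0.4]

```text
time_s: 13.95
ee_pos: [549.0, -235.2, 86.9]
ee_rot: [179.8, -0.0, 55.6]
force: [0.3, 0.2, -0.2]
gripper_width: 35.3
gripper_force: 0.0
```

Emit:
apply_moves:
  delta_pos:
    - [0, 0, 0.15]
    - [0, 0, 0.35]
    - [0, 0, 0.6]
    - [0.07, -0.2, 0.6]
    - [0.15, -0.4, 0.6]
    - [0.215, -0.6, 0.6]
    - [0.215, -0.6, 0.6]
    - [0.215, -0.6, 0.6]
  rot:
    - [0, 0, 0]
    - [0, 0, 0]
    - [0, 0, 0]
    - [0, 0, 0]
    - [0, 0, 0]
    - [0, 0, 0]
    - [0, 0, 0]
    - [0, 0, 0]
  hand: [0.4, 0.4, 0.4, 0.4, 0.4, 0.4, 0.4, 0.4]

```text
time_s: 14.62
ee_pos: [573.9, -307.5, 157.6]
ee_rot: [180.0, -0.0, 55.5]
force: [-0.3, 0.7, -0.3]
gripper_width: 36.3
gripper_force: 0.0
```

Emit:
apply_moves:
  delta_pos:
    - [0, 0.01, -0.15]
    - [0, 0.01, -0.3]
    - [0, 0.01, -0.37]
    - [0, 0.01, -0.4]
    - [0, 0.01, -0.4]
    - [0, 0.01, -0.4]
  rot:
    - [0, 0, 0]
    - [0, 0, 0]
    - [0, 0, 0]
    - [0, 0, 0]
    - [0, 0, 0]
    - [0, 0, 0]
  hand: [0.4, 0.4, 0.4, 0.4, 0.4, 0.4]

```text
time_s: 15.12
ee_pos: [574.0, -305.0, 110.3]
ee_rot: [179.9, -0.0, 55.6]
force: [-0.4, -0.5, -0.8]
gripper_width: 36.4
gripper_force: 0.0
```

Emit:
apply_moves:
  delta_pos:
    - [0, 0, 0]
    - [0, 0, 0]
    - [0, 0, 0]
    - [0, 0, 0]
    - [0, 0, 0]
  rot:
    - [0, 0, 0]
    - [0, 0, 0]
    - [0, 0, 0]
    - [0, 0, 0]
    - [0, 0, 0]
  hand: [0, 0, 0, 0, 0]
  newtons: 12

```text
time_s: 15.53
ee_pos: [573.7, -305.1, 110.3]
ee_rot: [180.0, -0.0, 55.6]
force: [-1.2, 0.5, 3.5]
gripper_width: 17.7
gripper_force: 12.0
```

Emit:
apply_moves:
  delta_pos:
    - [0.015, 0.022, 0]
    - [0.03, 0.044, 0]
    - [0.045, 0.066, 0]
    - [0.06, 0.088, 0]
    - [0.075, 0.11, 0]
    - [0.083, 0.121, 0]
    - [0.083, 0.121, 0]
    - [0.083, 0.121, 0]
  rot:
    - [0, 0, 0]
    - [0, 0, 0]
    - [0, 0, 0]
    - [0, 0, 0]
    - [0, 0, 0]
    - [0, 0, 0]
    - [0, 0, 0]
    - [0, 0, 0]
  hand: [0, 0, 0, 0, 0, 0, 0, 0]

```text
time_s: 16.2
ee_pos: [582.7, -291.9, 110.3]
ee_rot: [180.0, 0.2, 55.6]
force: [-6.7, -2.5, 5.9]
gripper_width: 17.7
gripper_force: 12.0
```

Emit:
apply_moves:
  delta_pos:
    - [0, 0, 0]
    - [0, 0, 0]
    - [0, 0, 0]
    - [0, 0, 0.1]
    - [0, 0, 0.3]
    - [0, 0, 0.4]
    - [-0.1, 0.16, 0.4]
    - [-0.2, 0.32, 0.4]
    - [-0.296, 0.473, 0.4]
    - [-0.296, 0.473, 0.4]
  rot:
    - [0, 0, 0]
    - [0, 0, 0]
    - [0, 0, 0]
    - [0, 0, 0]
    - [0, 0, 0]
    - [0, 0, 0]
    - [0, 0, 0]
    - [0, 0, 0]
    - [0, 0, 0]
    - [0, 0, 0]
  hand: [0.4, 0.4, 0.4, 0.4, 0.4, 0.4, 0.4, 0.4, 0.4, 0.4]

```text
time_s: 17.03
ee_pos: [546.0, -230.5, 157.4]
ee_rot: [-179.8, -0.0, 55.7]
force: [-1.1, 0.1, -0.1]
gripper_width: 36.8
gripper_force: 0.0
```

```bash
python3 - <<'E'
from tool import *
s=env.state();print(s["ee_pos"])
q=grab("top")
for n,z in(("catch_knob",115),("lid_handle",97)):
    for a in spotter.landmark_of(q,n)[:1]:print(n,a["score"],a["position"],atz(q,a["position"],z).round(1))
E
```

```text
[ 545.97396028 -230.47251655  157.37724766]
lid_handle 0.48 [327.5, 211.6] [ 665.2 -142.1   97. ]
```

Emit:
apply_moves:
  delta_pos:
    - [0.017, -0.025, 0]
    - [0.017, -0.025, -0.15]
    - [0.017, -0.025, -0.3]
    - [0.017, -0.025, -0.45]
    - [0.017, -0.025, -0.6]
    - [0.017, -0.025, -0.6]
    - [0.017, -0.025, -0.6]
  rot:
    - [0, 0, 0]
    - [0, 0, 0]
    - [0, 0, 0]
    - [0, 0, 0]
    - [0, 0, 0]
    - [0, 0, 0]
    - [0, 0, 0]
  hand: [0.4, 0.4, 0.4, 0.4, 0.4, 0.4, 0.4]

```text
time_s: 17.77
ee_pos: [550.2, -237.4, 84.6]
ee_rot: [-179.9, 0.0, 55.6]
force: [0.4, -0.7, 0.4]
gripper_width: 36.6
gripper_force: 0.0
```

Emit:
apply_moves:
  delta_pos:
    - [0, 0, 0]
    - [0, 0, 0]
    - [0, 0, 0]
    - [0, 0, 0]
    - [0, 0, 0]
  rot:
    - [0, 0, 0]
    - [0, 0, 0]
    - [0, 0, 0]
    - [0, 0, 0]
    - [0, 0, 0]
  hand: [0, 0, 0, 0, 0]
  newtons: 12

```text
time_s: 18.18
ee_pos: [546.8, -234.6, 86.3]
ee_rot: [-179.5, 0.0, 55.6]
force: [-7.5, 5.5, 7.4]
gripper_width: 11.7
gripper_force: 12.0
```

Emit:
apply_moves:
  delta_pos:
    - [0, 0, 0.02]
    - [0, 0, 0.04]
    - [0, 0, 0.06]
    - [0.001, 0, 0.08]
    - [0.001, 0, 0.1]
    - [0.001, 0, 0.1]
  rot:
    - [0, 0, 0]
    - [0, 0, 0]
    - [0, 0, 0]
    - [0, 0, 0]
    - [0, 0, 0]
    - [0, 0, 0]
  hand: [0, 0, 0, 0, 0, 0]

```text
time_s: 18.68
ee_pos: [547.4, -235.1, 97.3]
ee_rot: [-179.6, 0.0, 55.6]
force: [-4.5, 4.3, -2.0]
gripper_width: 11.6
gripper_force: 12.0
```

The lid came up 11 mm with only ~2 N, so the catch is clear. Raising it along its arc.

Emit:
apply_moves:
  delta_pos:
    - [0.004, -0.003, 0.07]
    - [0.008, -0.006, 0.137]
    - [0.02, -0.014, 0.195]
    - [0.034, -0.023, 0.252]
    - [0.05, -0.034, 0.308]
    - [0.067, -0.046, 0.364]
    - [0.088, -0.06, 0.42]
    - [0.109, -0.075, 0.472]
    - [0.133, -0.091, 0.525]
    - [0.158, -0.108, 0.576]
  rot:
    - [0, 0, 0]
    - [0, 0, 0]
    - [0, 0, 0]
    - [0, 0, 0]
    - [0, 0, 0]
    - [0, 0, 0]
    - [0, 0, 0]
    - [0, 0, 0]
    - [0, 0, 0]
    - [0, 0, 0]
  hand: [0, 0, 0, 0, 0, 0, 0, 0, 0, 0]
  newtons: 15

```text
time_s: 19.52
ee_pos: [566.7, -248.2, 168.3]
ee_rot: [-179.6, 0.0, 55.6]
force: [-9.1, 6.5, 4.4]
gripper_width: 12.0
gripper_force: 15.0
```

Emit:
apply_moves:
  delta_pos:
    - [0.015, -0.01, 0.05]
    - [0.042, -0.029, 0.098]
    - [0.074, -0.05, 0.144]
    - [0.106, -0.072, 0.189]
    - [0.14, -0.096, 0.232]
    - [0.175, -0.12, 0.273]
    - [0.213, -0.146, 0.312]
    - [0.251, -0.171, 0.35]
    - [0.29, -0.198, 0.385]
    - [0.331, -0.226, 0.418]
  rot:
    - [0, 0, 0]
    - [0, 0, 0]
    - [0, 0, 0]
    - [0, 0, 0]
    - [0, 0, 0]
    - [0, 0, 0]
    - [0, 0, 0]
    - [0, 0, 0]
    - [0, 0, 0]
    - [0, 0, 0]
  hand: [0, 0, 0, 0, 0, 0, 0, 0, 0, 0]

```text
time_s: 20.35
ee_pos: [608.2, -276.7, 220.9]
ee_rot: [179.9, 0.0, 55.6]
force: [-5.9, 3.3, 6.0]
gripper_width: 11.5
gripper_force: 15.0
```

Emit:
apply_moves:
  delta_pos:
    - [0.03, -0.021, 0.022]
    - [0.055, -0.038, 0.04]
    - [0.055, -0.038, 0.04]
    - [0.055, -0.038, 0.04]
    - [0.055, -0.038, 0.04]
    - [0.055, -0.038, 0.04]
  rot:
    - [0, 0, 0]
    - [0, 0, 0]
    - [0, 0, 0]
    - [0, 0, 0]
    - [0, 0, 0]
    - [0, 0, 0]
  hand: [0, 0, 0, 0, 0, 0]

```text
time_s: 20.85
ee_pos: [615.7, -281.9, 226.0]
ee_rot: [179.7, -0.0, 55.6]
force: [-4.7, 2.3, 7.4]
gripper_width: 11.2
gripper_force: 15.0
```

```bash
python3 - <<'E'
from tool import *
s=env.state();print(s["ee_pos"],s["force"],s["gripper_width"],s["gripper_force"])
q=grab("side");t=grab("top")
im=cv2.cvtColor(q["pixels"],cv2.COLOR_RGB2BGR)[80:320,180:500];tt=cv2.cvtColor(t["pixels"],cv2.COLOR_RGB2BGR)[150:300,180:480]
cv2.imwrite("pics/s7.png",np.vstack([cv2.resize(im,(400,300)),cv2.resize(tt,(400,200))]))
for a in spotter.landmark_of(t,"bar_mid")[:1]:print(a["score"],atz(t,a["position"],66.5))
E
```

```text
[ 615.71790929 -281.85020002  225.96413111] [-4.73538641  2.29601365  7.36787175] 11.229396159660327 15.000477880239487
0.81 [640.91453197  46.13346465  66.5       ]
```

View pics/s7.png

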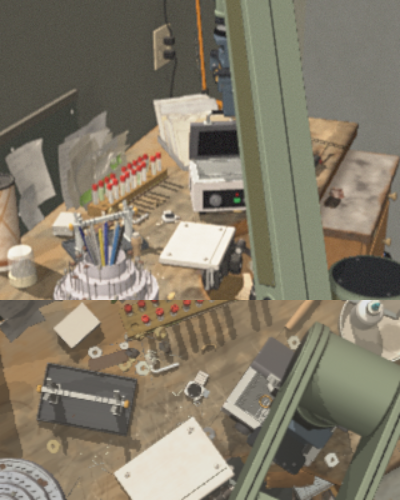

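The side view shows the lid open at about 60°, and the top view shows the bar still in both forks. One short hold with a firmer grip to check it is steady, then I'll hand in.

Emit:
apply_moves:
  delta_pos:
    - [0, 0, 0]
    - [0, 0, 0]
    - [0, 0, 0]
    - [0, 0, 0]
    - [0, 0, 0]
    - [0, 0, 0]
  rot:
    - [0, 0, 0]
    - [0, 0, 0]
    - [0, 0, 0]
    - [0, 0, 0]
    - [0, 0, 0]
    - [0, 0, 0]
  hand: [0, 0, 0, 0, 0, 0]
  newtons: 22

```text
time_s: 21.5
ee_pos: [615.7, -281.9, 226.0]
ee_rot: [179.7, -0.0, 55.6]
force: [-5.8, 3.2, 6.8]
gripper_width: 11.5
gripper_force: 22.0
```

```bash
python3 -c "
from h import *
s=env.state();print(s['ee_pos'],s['force'],s['gripper_width'],s['gripper_force'])
if s['gripper_width']>9: print(env.job_done())"
```

```text
[ 615.68146003 -281.86095477  225.95910069] [-5.79564911  3.23679056  6.83262043] 11.511505715980656 22.000798881053925
the job is handed in; nothing more can be done
None
```

The job is handed in (no verdict was returned): the bar is seated in both forks, a gentle tug (about 16 N) showed the catch was holding, I slid it back about 16 mm, and the arm is holding the lid by its handle at about 60°.

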